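Free the circuit board: take its hold-down bar out of the brackets

ROBOT

A 7-joint arm with a two-finger parallel gripper is mounted at the origin on the work surface. World frame = base frame: x ahead of the robot, y to its left, z up, the work surface at z = 0. Lengths are in m, angles in rad, forces in N, time in s.
With the tool pointing down it reaches from about 0.4 to 0.875 m from the base axis. Payload 19.3 kg.
Tool frame: the origin (TCP) lies at the very end of the fingers, on their centre line; the grasp point (between the pads) lies 19 mm behind it; z points along the fingers, y is the line along which they close (so a half turn about z gives the same grasp; the last joint's range is limited). The gripper opens to 85 mm and grips with 20 to 120 N. Pads are 22 mm wide; open, the fingers measure 114 mm over their backs; the gripper's body (76 mm by 85 mm) begins 54 mm behind the grasp point. The pads swing forward as they close: fully open they stand 13 mm farther back than shut.
Start: joints at [1.187, 0.521, -0.036, 1.599, 0.021, 1.021, -0.113], TCP at [0.193, -0.594, 0.231] pointing down, gripper open.
Joint ranges: [-2.91, 2.91], [-0.3, 2.13], [-1.5, 1.42], [0.17, 2.43], [-1.26, 4.41], [0.16, 1.93], [-2.52, 2.52]. Speed limits (rad/s): [1.89, 1.89, 2.39, 2.39, 3.01, 3.01, 3.01].

INTERFACE

Orientations are given as [roll, pitch, yaw] about the fixed x, y, z axes, in that order (R = Rz(yaw) Ry(pitch) Rx(roll)).
In Python, from workcell import bot gives the robot as it stands.
- The arm moves only by the tool jog_arm, never from a script. Its argument "motion" is a list of rows, each a list of 5 numbers: the shift along the tool's x, y, z scaled (see below), then the turn about the tool's z scaled (see below), then the opening, from 0 (shut) to 1 (fully open). A call has 1 to 12 rows; each row shifts and turns the commanded pose from where the row before left it, along the tool's axes as they then stand; what a row does not reach is not made up. The controller multiplies each number of a shift by 30 mm and each number of a turn by 0.08 rad. A row lasts 1/10 s, in which the tool goes at most 50 mm and 8.59 degrees, less where a joint would pass 70% of its speed; a pose out of reach is approached as far as the arm can. A call with a number of a shift or a turn outside -1 to 1 is refused whole. A call with a gripper value outside its range is refused whole. The fingers move at their own pace and stop on an object; "newtons" is the grip in N (left out, the last holds). Time passes only in rows, so rows that do not move let the fingers close. It gives the time, the measured TCP pose, the force, the opening and the grip force at its end, in the units of the state.
- bot.observe(): the state, without advancing time (a new reading comes with each control period).
- bot.grab_frame(name): name is "scene" or "top" or "wrist"; returns a dict with "pixels" (400x640x3 uint8, red, green, blue), "fovy" (degrees; the focal length in pixels is half the picture's height over the tangent of half this angle, whatever the lens; pixels are square), "cx", "cy" (the principal point, pixels), "k1" (the pictures are not rectified: a ray, as slopes to the right and down, at radius r is drawn at 1 + k1 r^2 times it, then the intrinsics apply), "rvec" (rotation vector, rad) and "tvec" (3), from world to camera coordinates, as OpenCV has them; the wrist camera has in their place "mount" (4x4, takes a point from camera to tool coordinates, whose origin is the TCP and whose axes are the flange's). Camera axes: x right, y down, z forward; pixel columns grow to the right and rows downward; lengths in m; the calibration is good to about 2 mm. A picture is of the moment at which its call begins: read the wrist's pose just before it. There is no depth.
- bot.job_done(): hands the job in; it is judged then, once.
The state is a dict: "clock": time; "qpos": joint angles; "qd": joint speeds; "joint_efforts": joint torques, N m; "position": TCP position; "tool_rot": TCP orientation; "force": force on the tool from outside, world axes, zero at the start; "moment": the same for the moment, N m; "grip_width": finger opening in m; "finger_force": force on a finger pad.
Only numpy, scipy, OpenCV 4.12 (cv2) and the standard library are available. Lean on these libraries where they do the work, as an engineer would, in place of code of your own. Each camera call takes 0.05 s, during which the arm holds its last target. There are 200 camera calls.

TASK

One of the two grey board holders has a green circuit board in it, held down by a metal bar with a red grip. Lift that bar level and straight up, out of the two open-topped U brackets so that both ends come well clear together, and lay it down flat, red grip up, inside the shallow blue tray that lies among the holders; set it down, do not drop it. Leave the bar on the empty holder where it is.

Things in the scene. Friction and masses are not known exactly. Their poses are not given: they have to be found in the camera images.
- bar: The hold-down bar over the green circuit board, loose, about 0.13 kg: an aluminium bar 210 mm long (its x axis), 12 mm wide (y) and 12 mm high, with a red plastic grip block on the middle, 40 mm long (x), 18 mm wide (y) and 34 mm high, from 12 to 46 mm above the bar's underside. Origin: middle of the underside; z up. It lies loose in the holder's two U brackets, underside 45 mm above the table, its x axis along the holder's. Pinch the red grip across its 18 mm width.
- holder: The grey board holder with the green board, fixed to the table: base plate 220 mm (x) by 120 mm (y) by 8 mm; origin: centre of its underside, on the table. Two dark steel U brackets, 18 mm long in x, stand at x = -88 and +88 mm; their slots, open at the top, are 22 mm wide (y) with the floor at 45 mm and the cheek tops at 67 mm above the table. The board (140 by 100 mm) lies between them, its top at 43.5 mm, with parts up to 7 mm high on it.
- tray: Shallow open blue tray, fixed to the table: 260 mm (x) by 120 mm (y) outside, walls 5 mm thick and 15 mm high, inner floor 5 mm above the table (inside 250 by 110 mm). Origin: centre of its underside, on the table. The bar fits in it lengthwise, either way round.
- other_bar: An identical bar with a red grip, lying in the brackets of an identical holder that has no board. To be left alone. Origin and axes as for the bar.

How it is judged:
On the way:
1. the bar is raised level above its holder, clear of both brackets at once: its middle at least 85 mm above the table, level within 10 degrees, less than 35 mm sideways from the holder's middle (z of bar in the frame of holder above 0.085 m and horizontal distance between bar and holder below 0.035 m and angle between bar's own z axis and vertical below 0.175 rad), for 0.1 s.
At the end, for the whole second after the job is handed in: The bar lies at rest on the blue tray's floor (underside under 8.5 mm above the table, within 30 mm lengthwise and 55 mm sideways of the tray's centre), flat with the red grip up (within 8 degrees); the other bar is within 12 mm of where it was (x of bar in the frame of tray between -0.03 and 0.03 m and y of bar in the frame of tray between -0.055 and 0.055 m and z of bar in the frame of tray below 0.0085 m and angle between bar's own z axis and vertical below 0.15 rad and linear speed of bar below 0.02 m/s and distance of other_bar from where it was at the start of the episode below 0.012 m); the robot touches nothing.
It fails at once if the bar tipped by more than 25 degrees (angle between bar's own z axis and vertical above 0.44 rad).
It fails at once if the other bar moved by more than 12 mm (distance of other_bar from where it was at the start of the episode above 0.012 m).
It fails at once if the bar let fall from more than about 13 mm (falling faster than 0.5 m/s with no finger on it) (contact force between the fingers and bar below 0.1 N and linear speed of bar above 0.5 m/s).
It also fails if it takes over 42 s, if anything falls off the work surface, if the arm or the gripper's body presses on something with over 40 N, if the wrist force passes 120 N, or if a joint passes its speed limit or range.

## Working session

There is one attempt and no reset: what is moved stays moved. The work goes in short steps, Python scripts to look and compute and a tool call to move; the robot and the scene stay as the last step left them, time stands still between calls to the robot, and variables do not carry over. Pictures are saved under pics/ and viewed, at most 10 in all, crops included, and the job is handed in when it is done.

Besides the shell and the picture viewer there is one more tool, called after "Request:" as name([rows], argument=value, ...), one row to a line, values as JSON. jog_arm: Moves the arm, as the interface text tells. Shifts and turns lie within -1 to 1; 1 stands for 30 mm of shift or 0.08 rad of turn. Its arguments: {"type":"object","properties":{"motion":{"type":"array","items":{"type":"array","items":{"type":"number"}}},"newtons":{"type":"number"}},"required":["motion"]}

```bash
mkdir -p pics; cat > h.py <<'E'
import numpy as np, cv2
from workcell import bot
from scipy.spatial.transform import Rotation as R
def grab(name,fn=None):
    s=bot.observe(); f=bot.grab_frame(name)
    if fn: cv2.imwrite('pics/'+fn,np.array(f['pixels'])[:,:,::-1])
    return s,f
def ray(s,f,uv):
    uv=np.atleast_2d(np.float64(uv)); fl=200/np.tan(np.radians(f['fovy'])/2)
    d=(uv-[f['cx'],f['cy']])/fl; p=d.copy()
    for _ in range(30): p=d/(1+f['k1']*(p**2).sum(1,keepdims=True))
    r=np.c_[p,np.ones(len(p))]
    if 'mount' in f:
        M=np.array(f['mount']); T=R.from_euler('xyz',s['tool_rot']).as_matrix()
        return T@M[:3,3]+np.array(s['position']), r@(T@M[:3,:3]).T
    A=cv2.Rodrigues(np.float64(f['rvec']))[0]; return -A.T@np.float64(f['tvec']).ravel(), r@A
def onz(s,f,uv,z):
    o,d=ray(s,f,uv); return o+d*((z-o[2])/d[:,2])[:,None]
def blobs(f,c,amin=60):
    h=cv2.cvtColor(np.array(f['pixels']),cv2.COLOR_RGB2HSV); H,S,V=cv2.split(h)
    m={'red':((H<8)|(H>172)),'blue':(H>95)&(H<130),'green':(H>40)&(H<90)}[c]&(S>110)&(V>40)
    cs=cv2.findContours(m.astype(np.uint8)*255,cv2.RETR_EXTERNAL,cv2.CHAIN_APPROX_NONE)[0]
    return sorted([c for c in cs if cv2.contourArea(c)>amin],key=cv2.contourArea)[::-1]
E
python3 - <<'E'
from h import *
print(bot.observe())
for n in ['top','scene']:
    s,f=grab(n,n+'0.png'); print(n,[f[k] for k in('fovy','k1','rvec','tvec')])
    for c,z in(('red',.091),('blue',.015),('green',.0435)):
        for b in blobs(f,c):
            r=cv2.minAreaRect(b); print(c,np.round(r[0]),cv2.contourArea(b),np.round(onz(s,f,[r[0]],z),3),np.round(onz(s,f,cv2.boxPoints(r),z)[:,:2],3).tolist())
E
```

```text
{'clock': 0.0, 'qpos': array([ 1.18680256,  0.52202117, -0.03631496,  1.59997695,  0.02119492,
        1.02109428, -0.1127972 ]), 'qd': array([-7.29296197e-04, -1.05201717e-03, -1.84793921e-03,  1.51943310e-03,
        6.81183100e-04, -1.61824838e-05, -2.27038508e-04]), 'joint_efforts': array([ 5.66900526e-04, -9.27112055e+01,  1.98031873e+00, -3.69948292e+01,
        1.80010172e-02,  8.08879850e-03, -7.27949259e-05]), 'position': array([ 0.1927793 , -0.59418695,  0.23073253]), 'tool_rot': array([-3.14048061e+00,  8.06024543e-05,  3.13772633e-01]), 'force': array([-0.27136773, -0.18772706,  0.256023  ]), 'moment': array([ 0.0809347 , -0.0242871 , -0.00574493]), 'finger_force': 0.0, 'grip_width': 0.08487654445262406}
top [55.914443428618156, -0.06387183165020102, array([ 2.11177973, -2.15620916,  0.21359402]), array([0.02606996, 0.54025496, 0.76686596])]
red [313.  77.] 350.5 [[0.8   0.032 0.091]] [[0.754, 0.046], [0.85, 0.039], [0.848, 0.017], [0.752, 0.024]]
red [338. 177.] 172.0 [[ 0.574 -0.015  0.091]] [[0.592, 0.001], [0.598, -0.019], [0.556, -0.031], [0.55, -0.011]]
red [466. 22
[... 1698 characters left out ...]
], [0.937, 0.186]]
blue [412. 157.] 4780.5 [[0.476 0.266 0.015]] [[0.326, 0.225], [0.311, 0.377], [0.608, 0.304], [0.61, 0.177]]
blue [ 30. 366.] 3350.0 [[ 0.651 -0.602  0.015]] [[0.566, -0.659], [0.606, -0.539], [0.728, -0.552], [0.695, -0.666]]
blue [512.  10.] 554.0 [[0.048 0.874 0.015]] [[-0.023, 0.832], [0.024, 0.992], [0.116, 0.915], [0.07, 0.766]]
green [564. 136.] 1309.5 [[0.572 0.625 0.044]] [[0.51, 0.58], [0.476, 0.676], [0.632, 0.67], [0.657, 0.581]]
green [187. 223.] 1002.0 [[ 0.479 -0.251  0.043]] [[0.401, -0.27], [0.408, -0.224], [0.55, -0.233], [0.544, -0.275]]
green [159. 231.] 812.0 [[ 0.475 -0.308  0.043]] [[0.395, -0.324], [0.405, -0.281], [0.548, -0.293], [0.539, -0.333]]
```

View pics/top0.png

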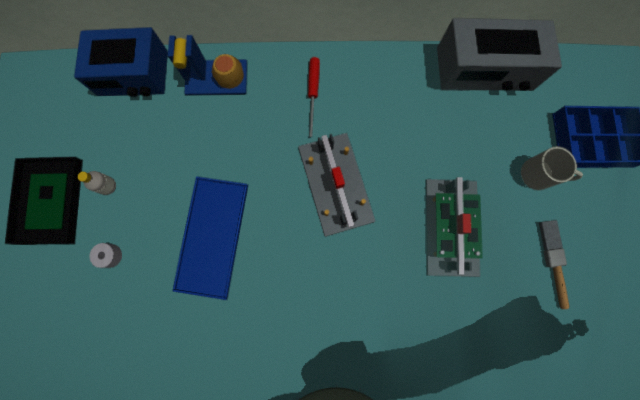

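The top view shows the green-board holder with its bar grip at pixel (466,223). The other bar's grip is at (338,177), and the shallow tray is at (210,237). I'll turn the tool and go above the target bar.

Request:
jog_arm([
  [0,0,0,1,1],
  [0,0,0,1,1],
  [0,0,0,1,1],
  [0,0,0,1,1],
  [0,0,0,0.8,1],
])

```text
clock: 0.6
position: [0.1929, -0.5943, 0.2309]
tool_rot: [-3.141, 0.0, -0.073]
force: [0.9, 0.0, -0.1]
grip_width: 0.0856
finger_force: 0.0
```

Request:
jog_arm([
  [0.7,-0.9,0,0,1],
  [0.7,-0.9,0,0,1],
  [0.7,-0.9,0,0,1],
  [0.7,-0.9,0,0,1],
  [0.7,-0.9,0,0,1],
  [0.7,-0.9,0,0,1],
  [0.7,-0.9,0,0,1],
  [0.7,-0.9,0,0,1],
  [0.7,-0.9,0,0,1],
  [0.7,-0.9,0,0,1],
  [0.7,-0.9,0,0,1],
  [0.7,-0.9,0,0,1],
])

```text
clock: 1.8
position: [0.4677, -0.2878, 0.2312]
tool_rot: [-3.141, 0.0, -0.07]
force: [0.2, -1.2, 0.6]
grip_width: 0.0853
finger_force: 0.0
```

```bash
cat > look.py <<'E'
from h import *
import sys
s,f=grab('wrist',sys.argv[1]); print(s['clock'],s['position'],s['tool_rot'],np.round(f['mount'],3).tolist(),f['fovy'])
for c,z in(('red',.091),('blue',.015),('green',.0435)):
    for b in blobs(f,c,300):
        r=cv2.minAreaRect(b); print(c,np.round(r[0]),cv2.contourArea(b),np.round(onz(s,f,[r[0]],z),3),np.round(onz(s,f,cv2.boxPoints(r),z)[:,:2],3).tolist())
E
python3 look.py w1.png
```

```text
1.8 [ 0.4676767  -0.28775536  0.23116881] [-3.14148255e+00  3.30425125e-04 -7.02977070e-02] [[0.0, -0.949, -0.316, 0.082], [1.0, 0.0, -0.0, 0.0], [0.0, -0.316, 0.949, -0.141], [0.0, 0.0, 0.0, 1.0]] 61.60159183957483
red [309. 181.] 901.0 [[ 0.477 -0.279  0.091]] [[0.5, -0.273], [0.499, -0.289], [0.454, -0.285], [0.455, -0.269]]
red [10. 84.] 477.5 [[ 0.571 -0.053  0.091]] [[0.556, -0.039], [0.586, -0.051], [0.585, -0.066], [0.555, -0.055]]
green [340. 168.] 5623.0 [[ 0.477 -0.308  0.043]] [[0.543, -0.291], [0.541, -0.332], [0.401, -0.327], [0.404, -0.28]]
green [284. 168.] 5230.5 [[ 0.481 -0.252  0.043]] [[0.546, -0.233], [0.546, -0.275], [0.405, -0.272], [0.405, -0.225]]
```

View pics/w1.png

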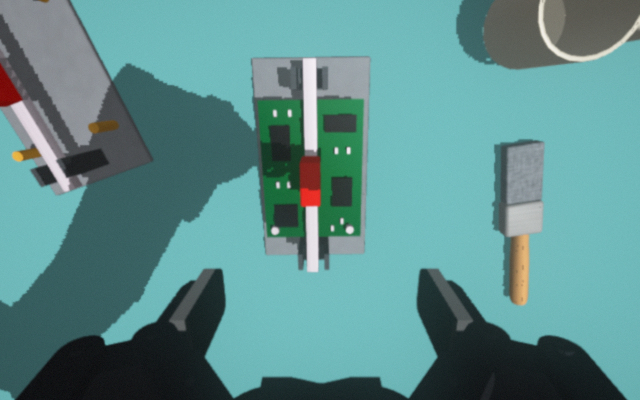

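The wrist view shows the bar almost along the image's vertical axis, with ends near (309,58) and (312,271) and the grip top at about (311,193). I'll work out its axis.

```bash
python3 - <<'E'
from h import *
s,f=grab('wrist'); im=np.array(f['pixels']).astype(int)
P=[]
for v in list(range(105,150,5))+list(range(210,240,5)):
    row=im[v,285:340]; w=np.where((row.min(1)>140)&(np.ptp(row,1)<40))[0]
    if len(w)>5: P.append([285+np.median(w),v])
X=onz(s,f,P,.057); k=np.polyfit(X[:,0],X[:,1],1); E=onz(s,f,[[309.5,58],[312,271]],.057)
print(k[0],np.polyval(k,.474),E, len(P))
E
```

```text
-0.06103161857019416 -0.27865615609173217 [[ 0.58197679 -0.27987426  0.057     ]
 [ 0.3747656  -0.26692908  0.057     ]] 14
```

Request:
jog_arm([
  [0.24,-0.32,0.5,-0.12,1],
  [0,0,0.9,0,1],
  [0,0,0.9,0,1],
  [0,0,0.9,0,1],
  [0,0,0.9,0,1],
  [0,0,0.7,0,1],
  [0,0,0.5,0,1],
  [0,0,0.3,0,1],
  [0,0,0.2,0,1],
  [0,0,0,0,1],
])

```text
clock: 2.9
position: [0.4746, -0.28, 0.057]
tool_rot: [-3.141, 0.001, -0.061]
force: [-0.6, -0.4, 0.3]
grip_width: 0.0856
finger_force: 0.0
```

Request:
jog_arm([
  [0,0,0,0,0.5],
  [0,0,0,0,0.3],
  [0,0,0,0,0.1],
  [0,0,0,0,0],
  [0,0,0,0,0],
  [0,0,0,0,0],
  [0,0,0,0,0],
  [0,0,0,0,0],
], newtons=40)

```text
clock: 3.7
position: [0.475, -0.28, 0.0575]
tool_rot: [3.141, -0.0, -0.061]
force: [-1.8, -0.6, 6.5]
grip_width: 0.0175
finger_force: 40.5
```

Request:
jog_arm([
  [0,0,-0.1,0,0],
  [0,0,-0.2,0,0],
  [0,0,-0.3,0,0],
  [0,0,-0.4,0,0],
  [0,0,-0.5,0,0],
  [0,0,-0.5,0,0],
  [0,0,-0.5,0,0],
  [0,0,-0.5,0,0],
  [0,0,-0.5,0,0],
  [0,0,-0.3,0,0],
  [0,0,0,0,0],
  [0,0,0,0,0],
])

```text
clock: 4.9
position: [0.4748, -0.2798, 0.1712]
tool_rot: [-3.142, -0.0, -0.061]
force: [0.6, 0.7, -1.1]
grip_width: 0.0171
finger_force: 39.8
```

```bash
python3 - <<'E'
from h import *
s,f=grab('wrist','w2.png'); grab('scene','s2.png'); print(s['position'],s['grip_width'])
a=cv2.imread('pics/w2.png');b=cv2.imread('pics/s2.png')
cv2.imwrite('pics/c2.png',np.hstack([a,b])[:, 240:1040])
E
```

```text
[ 0.47475426 -0.27983386  0.17122061] 0.017139726511210013
```

View pics/c2.png

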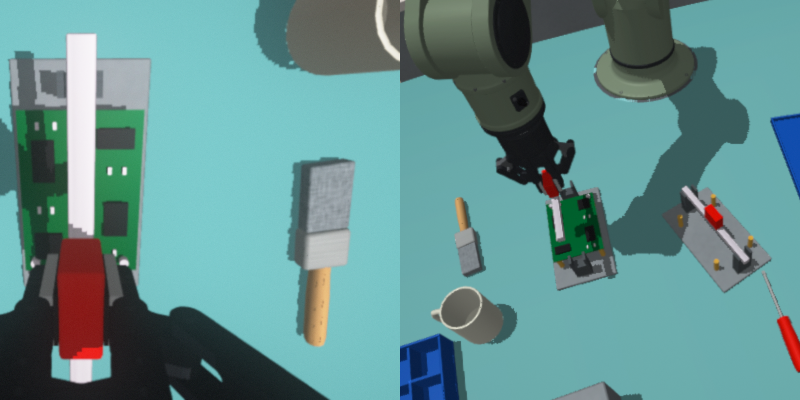

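The wrist view (left half) shows the bar level in the fingers, running up to (82,35), and the scene view shows it clear of both brackets. Next I'll measure the tray's corners from both fixed cameras.

```bash
python3 - <<'E'
from h import *
for n in('top','scene'):
    s,f=grab(n)
    for b in blobs(f,'blue',1000):
        c=onz(s,f,[cv2.minAreaRect(b)[0]],.015)[0]
        if abs(c[0]-.46)<.06 and abs(c[1]-.27)<.06:
            w=onz(s,f,b.reshape(-1,2),.015)[:,:2].astype(np.float32)
            r=cv2.minAreaRect(w); q=cv2.approxPolyDP(w[:,None]*1000,12,True).reshape(-1,2)
            print(n,r,q.round().tolist())
E
```

```text
top ((0.46310916543006897, 0.2663034498691559), (0.12469392269849777, 0.26186344027519226), 80.36534118652344) [[601.0, 304.0], [345.0, 348.0], [324.0, 231.0], [580.0, 184.0]]
scene ((0.4665697515010834, 0.26532065868377686), (0.12683096528053284, 0.27090880274772644), 80.2723159790039) [[348.0, 347.0], [328.0, 229.0], [587.0, 182.0], [607.0, 300.0]]
```

Request:
jog_arm([
  [0,0,0,0.7,0],
  [0,0,0,0.69,0],
  [-0.07,-0.36,0,0,0],
  [-0.15,-0.75,0,0,0],
  [-0.15,-0.75,0,0,0],
  [-0.15,-0.75,0,0,0],
  [-0.15,-0.75,0,0,0],
  [-0.15,-0.75,0,0,0],
  [-0.15,-0.75,0,0,0],
  [-0.15,-0.75,0,0,0],
  [-0.15,-0.75,0,0,0],
  [-0.15,-0.75,0,0,0],
])

```text
clock: 6.3
position: [0.4689, -0.0608, 0.1711]
tool_rot: [-3.142, 0.0, -0.169]
force: [0.9, 0.4, -1.3]
grip_width: 0.0179
finger_force: 39.7
```

Request:
jog_arm([
  [-0.15,-0.75,0,0,0],
  [-0.15,-0.75,0,0,0],
  [-0.15,-0.75,0,0,0],
  [-0.15,-0.75,0,0,0],
  [-0.15,-0.75,0,0,0],
  [-0.15,-0.75,0,0,0],
  [-0.15,-0.75,0,0,0],
  [-0.15,-0.75,0,0,0],
  [-0.15,-0.75,0,0,0],
  [-0.15,-0.75,0,0,0],
  [-0.15,-0.75,0,0,0],
  [-0.15,-0.75,0,0,0],
])

```text
clock: 7.5
position: [0.4615, 0.2142, 0.1711]
tool_rot: [3.141, 0.0, -0.169]
force: [-0.6, 0.1, -1.5]
grip_width: 0.0174
finger_force: 39.7
```

Request:
jog_arm([
  [-0.15,-0.75,0,0,0],
  [-0.07,-0.35,0,0,0],
  [0,0,0,0,0],
  [0,0,0,0,0],
])

```text
clock: 7.9
position: [0.4613, 0.2456, 0.1711]
tool_rot: [3.141, 0.0, -0.172]
force: [-0.1, 0.3, -1.8]
grip_width: 0.0175
finger_force: 39.8
```

```bash
python3 look.py w3.png
```

```text
7.9 [0.46127296 0.2455573  0.17112934] [ 3.14083179e+00  2.29050562e-04 -1.71552190e-01] [[0.0, -0.949, -0.316, 0.082], [1.0, 0.0, -0.0, -0.0], [0.0, -0.316, 0.949, -0.141], [0.0, 0.0, 0.0, 1.0]] 61.60159183957483
red [321. 299.] 5276.5 [[0.394 0.257 0.091]] [[0.446, 0.266], [0.44, 0.231], [0.334, 0.247], [0.341, 0.286]]
blue [293. 170.] 25016.5 [[0.481 0.267 0.015]] [[0.601, 0.304], [0.581, 0.187], [0.324, 0.219], [0.35, 0.373]]
```

View pics/w3.png

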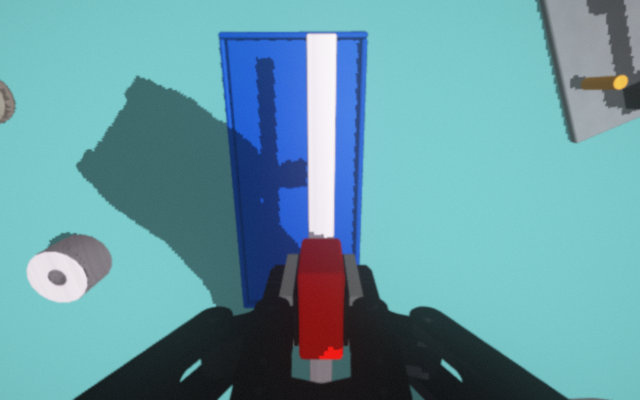

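The wrist view shows the bar over the tray, parallel to it but about 22 mm to the right of its centre line. I'll shift it and descend.

Request:
jog_arm([
  [-0.02,-0.4,0,0,0],
  [-0.03,-0.33,0.3,0,0],
  [0,0,0.6,0,0],
  [0,0,0.8,0,0],
  [0,0,0.8,0,0],
  [0,0,0.8,0,0],
  [0,0,0.7,0,0],
  [0,0,0.5,0,0],
  [0,0,0.3,0,0],
  [0,0,0.1,0,0],
  [0,0,0,0,0],
  [0,0,0,0,0],
])

```text
clock: 9.15
position: [0.4641, 0.2685, 0.0249]
tool_rot: [-3.141, -0.001, -0.172]
force: [0.4, -0.0, -1.0]
grip_width: 0.0175
finger_force: 39.8
```

Request:
jog_arm([
  [0,0,0.08,0,0],
  [0,0,0.06,0,0],
  [0,0,0.05,0,0],
  [0,0,0,0,0],
  [0,0,0,0,0],
])

```text
clock: 9.65
position: [0.4638, 0.2683, 0.0186]
tool_rot: [-3.142, 0.0, -0.172]
force: [-0.1, -0.4, -1.2]
grip_width: 0.0175
finger_force: 39.8
```

Request:
jog_arm([
  [0,0,0.03,0,0],
  [0,0,0.03,0,0],
  [0,0,0,0,0],
  [0,0,0,0,0],
])

```text
clock: 10.05
position: [0.4638, 0.2684, 0.0176]
tool_rot: [-3.141, -0.0, -0.172]
force: [-4.6, -1.6, 18.1]
grip_width: 0.0177
finger_force: 42.4
```

Contact with the tray floor (18 N). I'll release with a partial opening.

Request:
jog_arm([
  [0,0,0,0,0.25],
  [0,0,0,0,0.3],
  [0,0,0,0,0.4],
  [0,0,0,0,0.45],
  [0,0,0,0,0.45],
])

```text
clock: 10.55
position: [0.4637, 0.2683, 0.0167]
tool_rot: [3.142, 0.0, -0.172]
force: [0.1, 0.7, -0.3]
grip_width: 0.0384
finger_force: 0.0
```

Request:
jog_arm([
  [0,0,-0.2,0,0.45],
  [0,0,-0.4,0,0.45],
  [0,0,-0.7,0,0.45],
  [0,0,-0.9,0,0.45],
  [0,0,-0.9,0,0.45],
  [0,0,-0.9,0,0.45],
  [0,0,-0.9,0,0.45],
  [0,0,0,0,0.45],
  [0,0,0,0,0.45],
])

```text
clock: 11.45
position: [0.464, 0.2684, 0.1649]
tool_rot: [-3.14, -0.001, -0.172]
force: [-0.9, -0.3, -0.1]
grip_width: 0.0384
finger_force: 0.0
```

```bash
python3 look.py w4.png
```

```text
11.45 [0.46396944 0.26838508 0.16494061] [-3.14033242e+00 -1.30002376e-03 -1.71889949e-01] [[0.0, -0.949, -0.316, 0.082], [1.0, 0.0, -0.0, -0.0], [0.0, -0.316, 0.949, -0.141], [0.0, 0.0, 0.0, 1.0]] 61.60159183957483
red [321. 200.] 846.5 [[0.477 0.266 0.091]] [[0.494, 0.27], [0.491, 0.257], [0.459, 0.262], [0.462, 0.276]]
blue [322. 173.] 36753.5 [[0.478 0.265 0.015]] [[0.601, 0.304], [0.581, 0.187], [0.314, 0.213], [0.34, 0.368]]
```

View pics/w4.png

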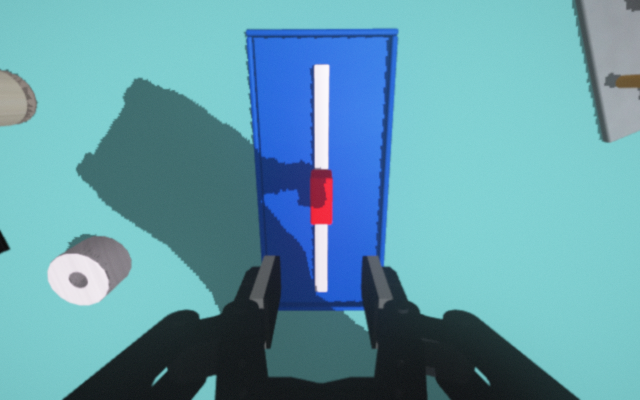

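The bar lies flat and centred in the tray, grip up at (321,200), and the gripper is clear of it.

```bash
python3 -c "
from workcell import bot
print(bot.job_done())"
```

```text
the job is handed in; nothing more can be done
None
```

The bar was lifted level out of its brackets and set down flat, grip up, near the middle of the blue tray without a drop; the other bar was not touched, and the job was handed in at about 11.5 s, with no verdict returned.

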